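# Move the disinfected tube carrier from its sloping mould to the tube mixer

### The job

Reach in past the lamp tube and lift the blue tube carrier out of the sloping moulded cavity of the disinfection unit by its white fin, then fit it on the tube mixer's turntable. The turntable is locked at whatever angle it last stopped: turn the carrier until its three notches find the three studs and it sits fully home and level. Lower it rather than drop it, let go, and leave the tube racks and the pen where they are.

Things in the scene. Friction and masses are not known exactly. Their poses are not given: they have to be found in the camera images.
- carrier: Blue moulded disc, 110 mm diameter, 20 mm thick, 0.18 to 0.35 kg, white grip fin across its top. Three full-height rim notches 18 mm wide, from radius 40 mm outwards, at 0 (its +x, marked yellow), 100 and 220 degrees anticlockwise from above. Origin: centre of the underside; z out of the top. At the start it lies in the unit's cavity, its x pointing straight up the slope.
- fin (a point): Middle of the carrier's grip fin, 40 mm above the carrier's underside; axes as the carrier's. The fin is 16 mm thick along x, 88 mm long along y, and stands from the disc's top to 56 mm above the underside (36 mm above the disc).
- unit: Disinfection unit, fixed, 170 mm wide (y), about 190 mm deep, lid folded back behind it, reaching 125 mm up. Its face slopes: it rises at 30 degrees from level towards the unit's +x, so the face's normal leans 30 degrees to its -x, the unit's front, which faces away from the robot (yaw near 180 degrees). Origin: on the table, under the cavity's floor centre.
- cavity (a point): Centre of the floor of the round mould cavity in the unit's sloping face, 75 mm above the table. A grey collar forms the cavity wall: 15 mm high, inner radius 57.5, outer 75 mm; the carrier stands 5 mm proud of it and must be drawn out along the face's normal. Axes as the unit's (not sloping).
- lamp (a point): Middle of the unit's lamp tube (axes as the unit's): a rigid bar, 16 mm diameter, 170 mm long along the unit's y, 258 mm above the table, -18 mm from the cavity's centre along the unit's x: it hangs over the cavity and bars the way straight down. From the slope's normal through the cavity centre it is 76 mm uphill, at 168 mm out. Two arms 14 mm thick carry it at y = +-87 mm.
- mixer: Tube mixer, fixed white block 150 x 150 mm, 49 mm high, with a turntable on top. Origin: centre of the underside, on the table, under the turntable's centre. Its front (-x) faces away from the robot (yaw near 180 degrees).
- table_top (a point): Centre of the turntable's level top face, 60 mm above the table; axes as the mixer's. Aluminium, 124 mm diameter, fixed (locked). Its own x is turned up to 52 degrees either way from the mixer's x: not reported, to be seen or felt. Carrier with notches over the studs: underside on this face; otherwise it stays on the stud tops, 12 mm higher.
- studs (a point): Centre of the circle of the three stud tops, 12 mm above the turntable's face; axes as the mixer's, NOT turned with the studs. Studs 12 mm high, 10 mm wide, from radius 43 to 51 mm, at 0 (yellow), 100 and 220 degrees anticlockwise from above from the turntable's x. Only carrier x along turntable x fits, within about 4 degrees and 3 mm.
- rack_a: Bystander: white tube rack, 78 x 54 mm, with blue-capped tubes to 101 mm high. Loose; stands beside the unit, on the side away from the mixer. Origin: centre of the underside.
- rack_b: Bystander: larger white tube rack, 102 x 78 mm, 101 mm high, loose, at the far left (+y). Origin: centre of the underside.
- pen: Bystander: blue pen lying on the table, 130 mm long, 10 mm thick, beyond the unit. Origin: under its middle.
Mind the look-alikes: they are no part of the job. What is meant by the carrier is not green or purple, and is the larger of those in its own colour.

How it is judged:
By the outcome, as a careful person would: the job done as asked, in the order asked, and still so for the second after the job is handed in, with the robot touching nothing.
It also fails if it takes over 61 s, if anything falls off the work surface, if the arm or the gripper's body presses on something with over 40 N, if the wrist force passes 120 N, or if a joint passes its speed limit or range.

### The arm

A 7-joint arm with a two-finger parallel gripper is mounted at the origin on the work surface. World frame = base frame: x ahead of the robot, y to its left, z up, the work surface at z = 0. Lengths are in m, angles in rad, forces in N, time in s.
With the tool pointing down it reaches from about 0.425 to 0.975 m from the base axis. Payload 16.7 kg.
Tool frame: the origin (TCP) lies midway between the tips of the shut fingers; the grasp point (between the pads) lies 19 mm behind it; z points along the fingers, y is the line along which they close (so a half turn about z gives the same grasp; the last joint's range is limited). The gripper opens to 85 mm and grips with 20 to 120 N. Pads are 22 mm wide; open, the fingers measure 114 mm over their backs; the gripper's body (76 mm by 85 mm) begins 54 mm behind the grasp point. The pads swing forward as they close: fully open they stand 13 mm farther back than shut.
Start: joints at [-1.258, 0.426, 0.074, 1.606, -0.034, 1.111, -0.067], TCP at [0.301, 0.604, 0.231] pointing down, gripper open.
Joint ranges: [-2.85, 2.85], [-0.5, 2.14], [-1.23, 1.37], [0.21, 2.46], [-1.02, 4.16], [0.16, 2.05], [-2.73, 2.73]. Speed limits (rad/s): [1.89, 1.89, 2.39, 2.39, 3.01, 3.01, 3.01].

### API

Orientations are given as a unit quaternion [x, y, z, w].
In Python, from station import sensors, cams, workorder gives the robot as it stands.
- The arm moves only by the tool send_rows, never from a script. Its argument "steps" is a list of rows, each an object with "dp": the shift along the tool's x, y, z as a fraction of full scale, a list of three; "dr": the turn, a rotation vector about the tool's x, y, z as a fraction of full scale, a list of three. In form: [{"dp": [x, y, z], "dr": [ax, ay, az]}, ...]. A call has exactly 8 rows; each row is the pose to reach, as a shift and turn from the pose commanded when the call began, along the tool's axes at that moment; what a row does not reach only later rows make up. Full scale, the value 1, is 0.15 m for a shift and 90 degrees for a turn. A row lasts 1/10 s, in which the tool goes at most 50 mm and 8.59 degrees, less where a joint would pass 70% of its speed; a pose out of reach is approached as far as the arm can. A call with a number of a shift or a turn outside -1 to 1 is refused whole. A call with a gripper value outside its range is refused whole. "fingers" is the opening, from -1 (shut) to 1 (fully open), set as the call begins (left out, the last holds). The fingers move at their own pace and stop on an object; "force" is the grip in N (left out, the last holds). Time passes only in rows, so rows that repeat a pose let the fingers close, or fill a call up. It gives the time, the measured TCP pose, the force, the opening and the grip force at its end, in the units of the state.
- sensors.read_state(): the state, without advancing time (a new reading comes with each control period).
- cams.snapshot(name): name is "side" or "top"; returns (picture, depth): 480x640x3 uint8, red, green, blue; 480x640 float32, m along the optical axis (not along the pixel's ray), 0 where there is no reading.
- cams.get_calibration(name): a dict with "intrinsics" (3x3 intrinsics, pixels), "eye" and "orientation" of the camera in the world. Camera axes: x right, y up, looking along -z (the intrinsics and any distortion apply to the point x, -y, -z); pixel columns grow to the right and rows downward; lengths in m; the calibration is good to about 2 mm. A picture is of the moment at which its call begins. get_calibration takes no time and is no camera call.
- workorder.sign_off(): hands the job in; it is judged then, once.
The state is a dict: "clock": time; "joint_pos": joint angles; "joint_vel": joint speeds; "effort": joint torques, N m; "position": TCP position; "orientation": TCP orientation; "ft_force": force on the tool from outside, world axes, zero at the start; "wrist_torque": the same for the moment, N m; "gripper_width": opening from 0.0 (shut) to 1.0 (fully open); "grasp_force": force on a finger pad.
Only numpy, scipy, OpenCV 4.12 (cv2) and the standard library are available. Lean on these libraries where they do the work, as an engineer would, in place of code of your own. Each camera call takes 0.05 s, during which the arm holds its last target. There are 200 camera calls.

## Working session

There is one attempt and no reset: what is moved stays moved. The work goes in short steps, Python scripts to look and compute and a tool call to move; the robot and the scene stay as the last step left them, time stands still between calls to the robot, and variables do not carry over. Pictures are saved under pics/ and viewed, at most 10 in all, crops included, and the job is handed in when it is done.

Besides the shell and the picture viewer there is one more tool, called as a command line: name --argument value ..., lists and objects as JSON in quotes. send_rows: Moves the arm, as the interface text tells. Its arguments: {"type":"object","properties":{"steps":{"type":"array"},"fingers":{"type":"number"},"force":{"type":"number"}},"required":["steps"]}

```bash
ls; mkdir -p pics; cat > h.py <<'E'
import numpy as np, cv2
from scipy.spatial.transform import Rotation as R
from station import sensors, cams, workorder
def cloud(n):
    im,d=cams.snapshot(n); c=cams.get_calibration(n); K=np.array(c["intrinsics"])
    v,u=np.mgrid[:480,:640]
    P=np.stack([(u-K[0,2])/K[0,0]*d,-(v-K[1,2])/K[1,1]*d,-d],-1)
    W=R.from_quat(c["orientation"]).as_matrix() if len(np.shape(c["orientation"]))==1 else np.array(c["orientation"])
    return im,d,P@W.T+np.array(c["eye"])
E
python3 - <<'E'
from h import *
for n in("top","side"):
    im,d,P=cloud(n); cv2.imwrite(f"pics/{n}0.png",im[:,:,::-1]); np.savez(f"{n}0.npz",im=im,d=d,P=P); print(cams.get_calibration(n))
print(sensors.read_state())
E
```

```text
pics
{'intrinsics': array([[599.51621111,   0.        , 319.84275563],
       [  0.        , 599.51621111, 247.38257497],
       [  0.        ,   0.        ,   1.        ]]), 'eye': array([ 0.40766657, -0.00660133,  1.32648727]), 'orientation': array([ 0.05515419, -0.04905337, -0.69647936,  0.71377047])}
{'intrinsics': array([[495.19792219,   0.        , 319.33569563],
       [  0.        , 495.19792219, 236.78804705],
       [  0.        ,   0.        ,   1.        ]]), 'eye': array([ 0.08206212, -0.68314486,  0.72302422]), 'orientation': array([ 0.45890138, -0.13888498, -0.27926526,  0.83194435])}
{'clock': 0.1, 'joint_pos': array([-1.2584562 ,  0.42667667,  0.07388459,  1.60653159, -0.03409411,
        1.11079846, -0.06706923]), 'joint_vel': array([ 0.00099808, -0.00016209,  0.00020101,  0.00019224,  0.00070031,
        0.00081676, -0.00027538]), 'effort': array([ 7.95054075e-03, -9.51528311e+01,  3.77113000e+00, -4.64410686e+01,
        1.97172799e-02,  6.34726166e-03, -5.67332131e-05]), 'position': array([0.30065864, 0.60393836, 0.2306818 ]), 'orientation': array([ 2.28886194e-01,  9.73453018e-01, -5.70958845e-04, -8.30442012e-05]), 'ft_force': array([ 0.31925508,  0.13999844, -0.81643093]), 'wrist_torque': array([ 0.02127961, -0.05262466,  0.03314496]), 'grasp_force': 0.0, 'gripper_width': 1.0004780303020309}
```

View pics/top0.png

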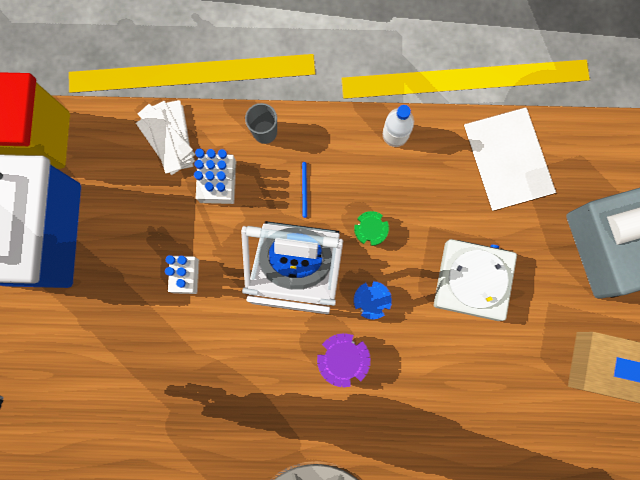

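View pics/side0.png

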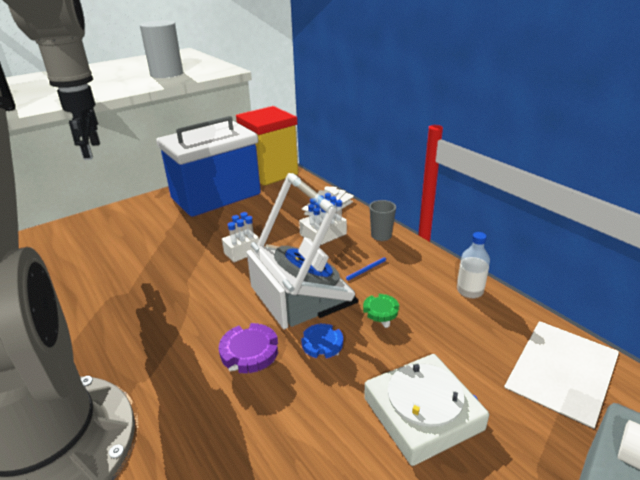

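The views show several discs:
- Blue disc with a white fin in the unit's cavity, top view (295,258).
- Small blue disc on the table, (373,300).
- Green disc, (371,228).
- Purple disc, (344,360).

The carrier is the blue one in the cavity: it is the larger of the two blue discs and has the white fin. The mixer is at (477,279), with a yellow stud near (490,299) and dark studs near (460,268) and (497,265). I'll confirm with one crop and measure.

```bash
python3 - <<'E'
from h import *
z=np.load("top0.npz"); im,d,P=z["im"],z["d"],z["P"]
s=np.load("side0.npz")
a=cv2.resize(im[210:325,230:350],(480,460),interpolation=2)
b=cv2.resize(im[225:335,420:530],(300,300),interpolation=2); b=cv2.copyMakeBorder(b,0,160,0,0,0)
cv2.imwrite("pics/crop.png",np.hstack([a,b])[:,:,::-1])
def fit_circle(xy):
    A=np.c_[2*xy,np.ones(len(xy))]; q=np.linalg.lstsq(A,(xy**2).sum(1),rcond=None)[0]; return q[:2],np.sqrt(q[2]+q[:2]@q[:2])
for nm,q in(("top",z),("side",s)):
    im,P,d=q["im"].astype(int),q["P"],q["d"]
    r,g,b=im[...,0],im[...,1],im[...,2]; ok=d>0
    reg=(P[...,0]>.2)&(P[...,0]<.55)&ok
    # mixer body top z~.049
    mz=reg&(P[...,1]<-.2)&(P[...,1]>-.5)
    M=mz&(abs(P[...,2]-.049)<.004); T=mz&(abs(P[...,2]-.060)<.004)
    if M.sum()>50:
        W=((M|T)).astype(np.uint8)
        pts=P[M|T][:,:2].astype(np.float32)*1000
        print(nm,"mixer rect",cv2.minAreaRect(pts),"T med z",np.median(P[T][:,2]),"T mean",P[T].mean(0))
    yel=mz&(r>150)&(g>120)&(b<100)&(P[...,2]>.05); print(" yellow",yel.sum(),np.median(P[yel],0) if yel.any() else 0)
    dk=mz&(im.max(-1)<110)&(P[...,2]>.055)&(P[...,2]<.085)
    n,l,st,c=cv2.connectedComponentsWithStats(dk.astype(np.uint8))
    for i in range(1,n):
        if st[i,4]>3: print(" dark",st[i,4],c[i],np.median(P[l==i],0).round(4))
    print(" carrier region:")
    cr=reg&(abs(P[...,1]-.04)<.14)&(P[...,2]>.08)
    blue=cr&(b>120)&(r<80); print(" blue",blue.sum(),P[blue].mean(0),)
    if blue.sum()>20:
        c0=P[blue].mean(0);u,sv,vt=np.linalg.svd(P[blue]-c0);print("  normal",vt[2])
    lamp=cr&(P[...,2]>.245)&(P[...,2]<.28)
    print(" lamp n",lamp.sum(),P[lamp].mean(0),P[lamp].min(0),P[lamp].max(0))
    L=P[lamp]; 
    if len(L)>10: print("  yaw line",cv2.fitLine(L[:,:2].astype(np.float32),cv2.DIST_HUBER,0,.01,.01).ravel())
E
```

```text
top mixer rect ((513.1234741210938, -324.5157470703125), (149.54344177246094, 100.75794219970703), 79.87413787841797) T med z 0.05968234332805866 T mean [ 0.51790764 -0.3284979   0.05969307]
 yellow 21 [ 0.4946134  -0.34914944  0.07017778]
 carrier region:
 blue 312 [0.54048569 0.0561243  0.11044076]
  normal [-0.45688628  0.04166461 -0.88854881]<stdin>:31: RuntimeWarning: Mean of empty slice.
  ret = um.true_divide(
Traceback (most recent call last):
ValueError: zero-size array to reduction operation minimum which has no identity
```

View pics/crop.png

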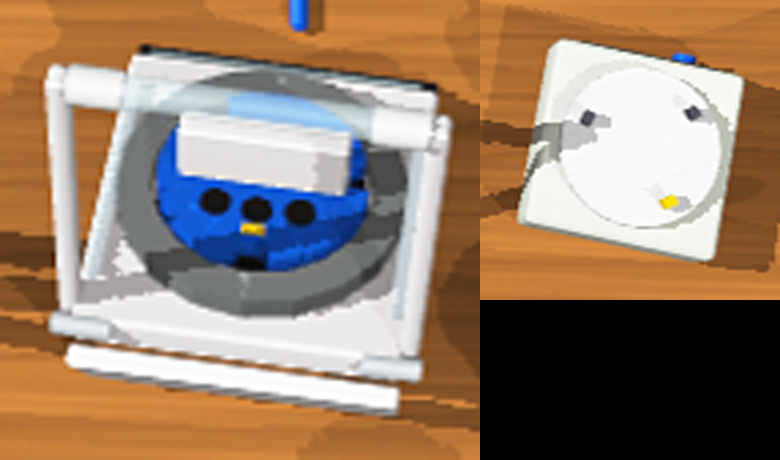

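The crop confirms the target. In the crop, the blue disc sits in the grey collar at about (255,190), with the white fin at (265,155). Its yellow mark is at (253,229), uphill towards the robot, and the lamp bar crosses above the fin. On the right, the yellow stud is at (669,202) and the dark studs are at (587,117) and (693,113). Next I'll refine the poses.

```bash
python3 - <<'E'
from h import *
from scipy.optimize import least_squares
for nm in("top","side"):
    q=np.load(nm+"0.npz"); im,P,d=q["im"].astype(int),q["P"],q["d"]
    r,g,b=im[...,0],im[...,1],im[...,2]; ok=d>0; x,y,z=P[...,0],P[...,1],P[...,2]
    print("==",nm)
    mz=ok&(x>.38)&(x<.68)&(y<-.2)&(y>-.48)
    M=mz&(z>.043)&(z<.08)
    n,l,st,c=cv2.connectedComponentsWithStats(M.astype(np.uint8)); i=1+np.argmax(st[1:,4])
    print("mixer",cv2.minAreaRect((P[l==i][:,:2]*1000).astype(np.float32)))
    T=mz&(abs(z-.060)<.003); print("table",cv2.minEnclosingCircle((P[T][:,:2]*1000).astype(np.float32)),np.median(z[T]))
    yel=mz&(r>150)&(g>120)&(b<100)&(z>.05); print("yellow",yel.sum(),P[yel].mean(0).round(4),[t.mean().round(1) for t in np.nonzero(yel)])
    st_=mz&(z>.066)&(z<.085)
    n,l,st,c=cv2.connectedComponentsWithStats(st_.astype(np.uint8))
    for i in range(1,n):
        if st[i,4]>3: print("stud",st[i,4],c[i].round(1),P[l==i].mean(0).round(4),im[l==i].mean(0).round())
    c0=np.array([.54,.05,.075])
    cr=ok&(abs(x-.53)<.13)&(abs(y-.05)<.12)&(z>.04)
    blue=cr&(b>120)&(r<90)&(z>.08)
    w=P[blue]; cc=np.median(w,0)
    for _ in range(3):
        u,sv,vt=np.linalg.svd(w-w.mean(0)); e=(w-w.mean(0))@vt[2]; w=w[abs(e)<.006]
    nn=vt[2]*np.sign(vt[2,2]); print("blue plane",len(w),w.mean(0),nn,"tilt",np.degrees(np.arccos(nn[2])),"yaw180+",np.degrees(np.arctan2(nn[1],nn[0])))
    for yaw in np.radians([176,172,168]):
        # carrier axes: x up slope = horizontal (cos yaw, sin yaw)
        hx=np.array([np.cos(yaw),np.sin(yaw),0]); C=np.cos(np.pi/6);S=.5
        ax=hx*C+np.array([0,0,S]); az=-hx*S+np.array([0,0,C]); ay=np.cross(az,ax)
        # origin ref point height .075 at (.54,.05)
        # unknown offset: use blue plane height .020
        off=np.median(w@az)-.020
        h=P@az-off
        F=cr&(h>.050)&(h<.061)&(r>100)&(abs(r-b)<60)
        n,l,st,c=cv2.connectedComponentsWithStats(F.astype(np.uint8)); i=1+np.argmax(st[1:,4]); f=P[l==i]
        (cx,cy),(a1,a2),an=cv2.minAreaRect((np.c_[f@ax,f@ay]*1000).astype(np.float32))
        o=ax*cx/1000+ay*cy/1000+az*(off)
        print(np.degrees(yaw),"fin",len(f),np.median(h[l==i]).round(4),"rect",round(a1),round(a2),round(an,1),"carrier origin",o.round(4), "px",c[i].round())
E
```

```text
== top
mixer ((537.33349609375, -329.1869201660156), (149.89263916015625, 149.88534545898438), 79.39212036132812)
table ((536.90966796875, -329.0343322753906), 62.56000900268555) 0.05982799760244917
yellow 21 [ 0.4948 -0.3492  0.0693] [np.float64(298.5), np.float64(488.9)]
stud 22 [497.6 265.9] [ 0.5637 -0.3681  0.0714] [ 96.  97. 105.]
stud 22 [459.  267.6] [ 0.5579 -0.287   0.0719] [ 92.  93. 102.]
stud 21 [488.7 298.7] [ 0.4943 -0.3484  0.0704] [243. 219.  28.]
blue plane 704 [0.55550806 0.06133984 0.10380923] [ 0.47598404 -0.05089294  0.87798013] tilt 28.600340734862083 yaw180+ -6.102965463999823
176.0 fin 250 0.0552 rect 88 17 86.6 carrier origin [0.5653 0.0578 0.075 ] px [295. 244.]
172.0 fin 250 0.0553 rect 17 88 0.9 carrier origin [0.5651 0.0595 0.0752] px [296. 245.]
168.0 fin 246 0.0549 rect 16 88 6.0 carrier origin [0.5648 0.0614 0.0758] px [297. 245.]
== side
mixer ((536.0128173828125, -333.5187683105469), (150.1262664794922, 150.40296936035156), 79.16690063476562)
table ((537.1204223632812, -333.2668151855469), 63.354637145996094) 0.06024690090393059
yellow 45 [ 0.492  -0.3534  0.0686] [np.float64(410.1), np.float64(415.5)]
stud 37 [416.1 366.2] [ 0.5567 -0.2911  0.0709] [ 97. 101. 102.]
stud 40 [455.  394.9] [ 0.5619 -0.3725  0.0711] [107. 110. 112.]
stud 47 [415.7 408.3] [ 0.4932 -0.3524  0.071 ] [221. 199.  88.]
blue plane 117 [0.5519918  0.04282813 0.10474231] [ 0.53810798 -0.06136936  0.84063881] tilt 32.79236207600135 yaw180+ -6.506275633983837
176.0 fin 63 0.0549 rect 17 34 1.0 carrier origin [0.5634 0.0279 0.0751] px [322. 254.]
172.0 fin 65 0.0555 rect 17 36 4.5 carrier origin [0.5634 0.0292 0.0747] px [322. 254.]
168.0 fin 75 0.0557 rect 17 36 7.9 carrier origin [0.5632 0.0312 0.0739] px [322. 254.]
```

```bash
cat >> h.py <<'E'
def pose(x,y,z,yaw,tilt=0):
    """tool pose: yaw (deg) = heading of tool y, tilt (deg) leans the tool z back toward the heading opposite (unit slope)"""
    a=np.radians(yaw); yh=np.array([np.cos(a),np.sin(a),0]); t=np.radians(tilt)
    zz=-np.cos(t)*np.array([0,0,1])-np.sin(t)*yh; yy=np.cos(t)*yh-np.sin(t)*np.array([0,0,1])
    return np.array([x,y,z]),R.from_matrix(np.c_[np.cross(yy,zz),yy,zz])
def go(p,Rt):
    s=sensors.read_state(); R0=R.from_quat(s["orientation"])
    dp=R0.inv().apply(np.array(p)-s["position"])/.15; dr=(R0.inv()*Rt).as_rotvec()/(np.pi/2)
    print("pos",s["position"].round(4),"dp",dp.round(3),"dr",dr.round(3)); print("j",s["joint_pos"].round(2),"t",s["clock"],"f",s["ft_force"].round(1))
N=np.array([.496,-.0635,.866]); C0=np.array([.565,.0575,.075])
E
python3 - <<'E'
from h import *
print(C0+N*.25,C0+N*.027)
go(*pose(*(C0+N*.36),-7.3,30))
E
```

```text
[0.689    0.041625 0.2915  ] [0.578392  0.0557855 0.098382 ]
pos [0.3007 0.6039 0.2307] dp [-4.335 -2.083 -1.038] dr [0.289 0.206 0.768]
j [-1.26  0.43  0.07  1.61 -0.03  1.11 -0.07] t 0.1 f [ 0.3  0.1 -0.8]
```

send_rows --steps '[{"dp":[-0.1,-0.05,-0.3],"dr":[0,0,0.03]},{"dp":[-0.3,-0.15,-0.6],"dr":[0,0,0.07]},{"dp":[-0.6,-0.3,-0.9],"dr":[0,0,0.12]},{"dp":[-0.9,-0.45,-1],"dr":[0,0,0.17]},{"dp":[-1,-0.5,-1],"dr":[0,0,0.22]},{"dp":[-1,-0.7,-1],"dr":[0,0,0.27]},{"dp":[-1,-0.9,-1],"dr":[0,0,0.32]},{"dp":[-1,-1,-1],"dr":[0,0,0.35]}]' --fingers 0.1 --force 60

```text
clock: 0.9
position: [0.3678, 0.4009, 0.3813]
orientation: [0.486, 0.874, -0.0, -0.0]
ft_force: [-1.2, 0.6, 0.9]
gripper_width: 0.549
grasp_force: 0.0
```

```bash
python3 - <<'E'
from h import *
go(*pose(*(C0+N*.36),-7.3,30))
E
```

```text
pos [0.3678 0.4009 0.3813] dp [-3.395  0.844 -0.037] dr [0.32  0.114 0.424]
j [-1.15  0.1   0.23  1.71 -0.02  1.33 -0.37] t 0.9 f [-1.2  0.6  0.9]
```

send_rows --steps '[{"dp":[-0.15,0,0],"dr":[0,0,0.05]},{"dp":[-0.4,0.05,0],"dr":[0,0,0.1]},{"dp":[-0.7,0.1,0],"dr":[0.03,0,0.15]},{"dp":[-1,0.15,-0.05],"dr":[0.06,0.02,0.2]},{"dp":[-1,0.25,-0.1],"dr":[0.09,0.03,0.25]},{"dp":[-1,0.5,-0.15],"dr":[0.12,0.04,0.3]},{"dp":[-1,0.8,-0.2],"dr":[0.15,0.05,0.3]},{"dp":[-1,1,-0.2],"dr":[0.18,0.06,0.3]}]'

```text
clock: 1.7
position: [0.5765, 0.357, 0.4113]
orientation: [0.669, 0.729, -0.1, -0.109]
ft_force: [-0.1, -0.3, 0.5]
gripper_width: 0.55
grasp_force: 0.0
```

```bash
python3 - <<'E'
from h import *
go(*pose(*(C0+N*.36),-7.3,30))
E
```

```text
pos [0.5765 0.357  0.4113] dp [-2.236  0.925 -0.17 ] dr [0.143 0.038 0.129]
j [-0.81  0.53  0.42  1.15 -0.33  1.77 -0.35] t 1.7 f [-0.1 -0.3  0.5]
```

send_rows --steps '[{"dp":[-0.15,0.05,0],"dr":[0.02,0,0.02]},{"dp":[-0.4,0.15,0],"dr":[0.04,0.01,0.04]},{"dp":[-0.7,0.25,0],"dr":[0.06,0.02,0.06]},{"dp":[-1,0.35,-0.05],"dr":[0.08,0.02,0.08]},{"dp":[-1,0.5,-0.1],"dr":[0.1,0.03,0.1]},{"dp":[-1,0.7,-0.15],"dr":[0.12,0.03,0.12]},{"dp":[-1,0.85,-0.17],"dr":[0.143,0.038,0.129]},{"dp":[-1,0.92,-0.17],"dr":[0.143,0.038,0.129]}]'

```text
clock: 2.5
position: [0.7086, 0.2168, 0.3803]
orientation: [0.726, 0.64, -0.167, -0.188]
ft_force: [0.6, 0.1, -1.2]
gripper_width: 0.547
grasp_force: 0.0
```

```bash
python3 - <<'E'
from h import *
go(*pose(*(C0+N*.36),-7.3,30))
E
```

```text
pos [0.7086 0.2168 0.3803] dp [-1.176  0.315 -0.221] dr [0.01  0.002 0.001]
j [-0.29  0.8  -0.    0.75 -0.22  2.05 -0.48] t 2.5 f [ 0.6  0.1 -1.2]
```

send_rows --steps '[{"dp":[-0.15,0.05,0],"dr":[0,0,0]},{"dp":[-0.4,0.1,0],"dr":[0,0,0]},{"dp":[-0.65,0.2,0],"dr":[0.01,0,0]},{"dp":[-0.85,0.3,0],"dr":[0.01,0,0]},{"dp":[-1,0.315,0],"dr":[0.01,0,0]},{"dp":[-1,0.315,0],"dr":[0.01,0,0]},{"dp":[-1,0.315,0],"dr":[0.01,0,0]},{"dp":[-1,0.315,0],"dr":[0.01,0,0]}]'

```text
clock: 3.3
position: [0.7289, 0.0642, 0.3585]
orientation: [0.724, 0.64, -0.17, -0.193]
ft_force: [-0.2, -0.0, 0.0]
gripper_width: 0.551
grasp_force: 0.0
```

```bash
python3 - <<'E'
from h import *
go(*pose(*(C0+N*.25),-7.3,30))
E
```

```text
pos [0.7289 0.0642 0.3585] dp [-0.182  0.009  0.51 ] dr [0.002 0.002 0.003]
j [-0.14  0.81  0.05  0.79 -0.16  2.05 -0.26] t 3.3 f [-0.2 -0.   0. ]
```

send_rows --steps '[{"dp":[-0.05,0,0.1],"dr":[0,0,0]},{"dp":[-0.1,0,0.2],"dr":[0,0,0]},{"dp":[-0.15,0,0.3],"dr":[0,0,0]},{"dp":[-0.18,0.01,0.4],"dr":[0,0,0]},{"dp":[-0.18,0.01,0.5],"dr":[0,0,0]},{"dp":[-0.18,0.01,0.51],"dr":[0,0,0]},{"dp":[-0.18,0.01,0.51],"dr":[0,0,0]},{"dp":[-0.18,0.01,0.51],"dr":[0,0,0]}]'

```text
clock: 4.1
position: [0.6898, 0.0413, 0.2923]
orientation: [0.724, 0.64, -0.17, -0.192]
ft_force: [-0.3, -1.4, 0.0]
gripper_width: 0.551
grasp_force: 0.0
```

```bash
python3 - <<'E'
from h import *
go(*pose(*(C0+N*.10),-7.3,30))
a,b=cloud("top")[0],cloud("side")[0]
a=cv2.resize(a[130:350,200:420],(400,400)); b=cv2.resize(b[100:340,200:440],(400,400))
cv2.imwrite("pics/pre.png",np.hstack([a,b])[:,:,::-1])
E
```

```text
pos [0.6898 0.0413 0.2923] dp [ 0.004 -0.007  1.007] dr [0.003 0.002 0.002]
j [-0.12  0.74  0.04  1.05 -0.13  1.86 -0.21] t 4.1 f [-0.3 -1.4  0. ]
```

View pics/pre.png

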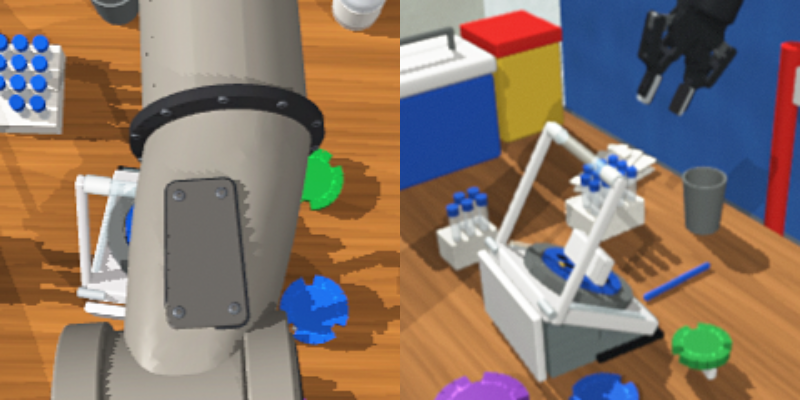

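send_rows --steps '[{"dp":[0,0,0.1],"dr":[0,0,0]},{"dp":[0,0,0.2],"dr":[0,0,0]},{"dp":[0,0,0.3],"dr":[0,0,0]},{"dp":[0,-0.01,0.4],"dr":[0,0,0]},{"dp":[0,-0.01,0.5],"dr":[0,0,0]},{"dp":[0,-0.01,0.6],"dr":[0,0,0]},{"dp":[0,-0.01,0.7],"dr":[0,0,0]},{"dp":[0,-0.01,0.8],"dr":[0,0,0]}]'

```text
clock: 5.0
position: [0.629, 0.0482, 0.188]
orientation: [0.725, 0.64, -0.17, -0.192]
ft_force: [-0.1, 0.2, 0.0]
gripper_width: 0.548
grasp_force: 0.0
```

```bash
python3 - <<'E'
from h import *
go(*pose(*(C0+N*.028),-7.3,30))
im,d,P=cloud("side")
np.savez("pre2.npz",im=im,d=d,P=P)
cv2.imwrite("pics/pre2.png",cv2.resize(im[20:320,150:450],(600,600))[:,:,::-1])
E
```

```text
pos [0.629  0.0482 0.188 ] dp [0.009 0.    0.681] dr [0.003 0.001 0.002]
j [-0.13  0.7   0.02  1.35 -0.13  1.6  -0.2 ] t 5.0 f [-0.1  0.2  0. ]
```

View pics/pre2.png

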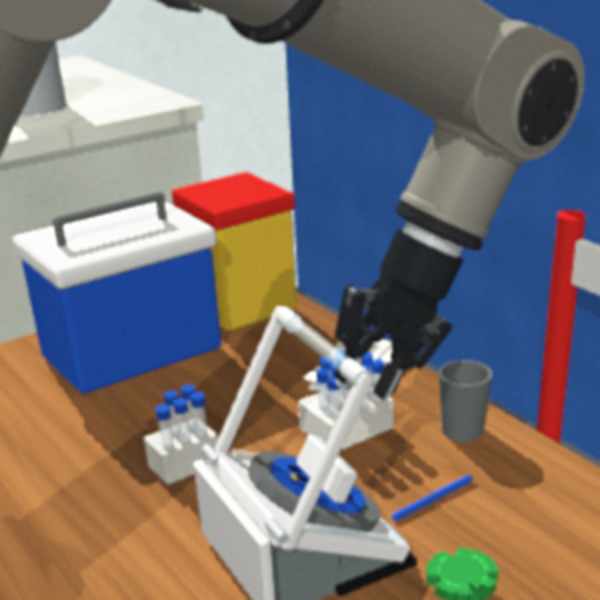

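The side view shows the gripper at (395,320) beside the lamp, lined up with the fin at (325,470). The wrist and forearm are well above the lamp.

send_rows --steps '[{"dp":[0,0,0.05],"dr":[0,0,0]},{"dp":[0,0,0.1],"dr":[0,0,0]},{"dp":[0.01,0,0.15],"dr":[0,0,0]},{"dp":[0.01,0,0.2],"dr":[0,0,0]},{"dp":[0.01,0,0.25],"dr":[0,0,0]},{"dp":[0.01,0,0.3],"dr":[0,0,0]},{"dp":[0.01,0,0.35],"dr":[0,0,0]},{"dp":[0.01,0,0.4],"dr":[0,0,0]}]'

```text
clock: 5.85
position: [0.6014, 0.0529, 0.1359]
orientation: [0.725, 0.64, -0.169, -0.191]
ft_force: [26.2, -5.8, -5.6]
gripper_width: 0.55
grasp_force: 0.0
```

```bash
python3 - <<'E'
from h import *
go(*pose(*(C0+N*.028),-7.3,30))
im,d,P=cloud("side")
cv2.imwrite("pics/pre3.png",cv2.resize(im[150:300,250:400],(600,600),interpolation=2)[:,:,::-1])
E
```

```text
pos [0.6014 0.0529 0.1359] dp [-0.    -0.011  0.287] dr [0.006 0.001 0.001]
j [-0.13  0.7   0.01  1.47 -0.13  1.48 -0.2 ] t 5.85 f [26.2 -5.8 -5.6]
```

View pics/pre3.png

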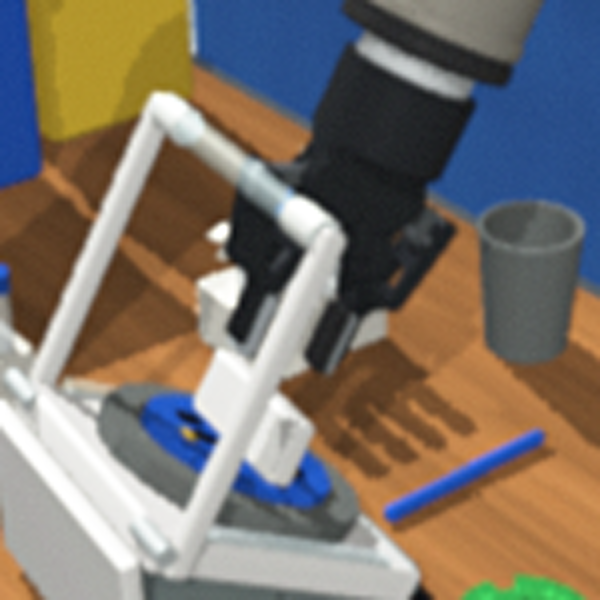

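The force reading of 26 N along +x means the uphill knuckle at (250,225) is touching the lamp bar at (270,190). I'll back off, narrow the opening and check the lamp position.

send_rows --steps '[{"dp":[0,0.03,-0.05],"dr":[0,0,0]},{"dp":[0,0.05,-0.1],"dr":[0,0,0]},{"dp":[0,0.05,-0.2],"dr":[0,0,0]},{"dp":[0,0.05,-0.3],"dr":[0,0,0]},{"dp":[0,0.05,-0.3],"dr":[0,0,0]},{"dp":[0,0.05,-0.3],"dr":[0,0,0]},{"dp":[0,0.05,-0.3],"dr":[0,0,0]},{"dp":[0,0.05,-0.3],"dr":[0,0,0]}]' --fingers -0.28

```text
clock: 6.7
position: [0.6276, 0.0498, 0.1708]
orientation: [0.724, 0.64, -0.171, -0.193]
ft_force: [0.4, -0.2, -0.3]
gripper_width: 0.362
grasp_force: 0.0
```

```bash
python3 - <<'E'
from h import *
go(*pose(*(C0+N*.028),-7.3,30))
z=np.load("top0.npz");P=z["P"];m=(z["d"]>0)&(abs(P[...,0]-.57)<.15)&(abs(P[...,1]-.05)<.14)&(P[...,2]>.235)
L=P[m]; print(len(L),L.min(0),L.max(0)); o=L[np.argsort(L[:,1])]; print(o[::max(1,len(o)//15)].round(3))
# side view, now: gripper pixels near lamp in slope frame (out, uphill)
im,d,P=cloud("side"); ax=np.array([-.859,.110,.5]); 
m=(d>0)&(im.max(-1)<90)&(abs(P[...,0]-.63)<.15)&(abs(P[...,1]-.04)<.1)&(P[...,2]>.13)
h=(P[m]-C0)@N; u=(P[m]-C0)@ax
for a in np.arange(.08,.32,.02):
    k=(h>a)&(h<a+.02)
    if k.sum()>3: print(a.round(2),k.sum(),"uphill",u[k].min().round(3),np.percentile(u[k],98).round(3),u[k].max().round(3))
E
```

```text
pos [0.6276 0.0498 0.1708] dp [-0.    -0.046  0.577] dr [0.002 0.002 0.002]
j [-0.13  0.71  0.02  1.37 -0.13  1.57 -0.2 ] t 6.7 f [ 0.4 -0.2 -0.3]
1038 [ 0.55445363 -0.03504204  0.23505189] [0.60250457 0.14885564 0.27158483]
[[ 0.577 -0.035  0.259]
 [ 0.561 -0.027  0.245]
 [ 0.569 -0.017  0.263]
 [ 0.58  -0.006  0.268]
 [ 0.584  0.007  0.262]
 [ 0.583  0.021  0.267]
 [ 0.583  0.035  0.267]
 [ 0.577  0.049  0.267]
 [ 0.592  0.063  0.265]
 [ 0.59   0.077  0.264]
 [ 0.581  0.091  0.261]
 [ 0.582  0.106  0.262]
 [ 0.587  0.118  0.265]
 [ 0.586  0.13   0.267]
 [ 0.588  0.141  0.258]
 [ 0.577  0.148  0.24 ]]
0.1 12 uphill -0.026 -0.023 -0.023
0.12 91 uphill -0.034 0.023 0.025
0.14 74 uphill -0.036 -0.02 -0.02
0.16 287 uphill -0.06 0.045 0.047
0.18 439 uphill -0.068 0.053 0.055
0.2 445 uphill -0.072 0.058 0.061
0.22 316 uphill -0.046 0.035 0.037
0.24 324 uphill -0.033 0.031 0.033
0.26 364 uphill -0.03 0.031 0.032
0.28 147 uphill -0.031 0.031 0.032
0.3 339 uphill -0.039 0.041 0.043
```

send_rows --steps '[{"dp":[0,0.005,0.03],"dr":[0,0,0]},{"dp":[0,0.005,0.08],"dr":[0,0,0]},{"dp":[0,0.005,0.13],"dr":[0,0,0]},{"dp":[0,0.005,0.18],"dr":[0,0,0]},{"dp":[0,0.005,0.23],"dr":[0,0,0]},{"dp":[0,0.005,0.28],"dr":[0,0,0]},{"dp":[0,0.005,0.31],"dr":[0,0,0]},{"dp":[0,0.005,0.33],"dr":[0,0,0]}]' --fingers -0.06

```text
clock: 7.55
position: [0.604, 0.0527, 0.1276]
orientation: [0.724, 0.64, -0.171, -0.192]
ft_force: [0.7, -0.3, -0.6]
gripper_width: 0.474
grasp_force: 0.0
```

```bash
python3 - <<'E'
from h import *
go(*pose(*(C0+N*.028),-7.3,30))
E
```

```text
pos [0.604  0.0527 0.1276] dp [-0.    -0.053  0.248] dr [0.002 0.002 0.002]
j [-0.13  0.71  0.01  1.46 -0.13  1.47 -0.2 ] t 7.55 f [ 0.7 -0.3 -0.6]
```

Clear of contact. Continuing down, then shifting back uphill at the bottom.

send_rows --steps '[{"dp":[0,0,0.03],"dr":[0,0,0]},{"dp":[0,0,0.07],"dr":[0,0,0]},{"dp":[0,0,0.11],"dr":[0,0,0]},{"dp":[0,0,0.15],"dr":[0,0,0]},{"dp":[0,0,0.18],"dr":[0,0,0]},{"dp":[0,0,0.2],"dr":[0,0,0]},{"dp":[0,0,0.22],"dr":[0,0,0]},{"dp":[0,0,0.24],"dr":[0,0,0]}]'

```text
clock: 8.35
position: [0.5866, 0.0548, 0.0967]
orientation: [0.724, 0.64, -0.17, -0.192]
ft_force: [0.2, 0.2, 0.1]
gripper_width: 0.47
grasp_force: 0.0
```

send_rows --steps '[{"dp":[0,-0.01,0],"dr":[0,0,0]},{"dp":[0,-0.03,0],"dr":[0,0,0]},{"dp":[0,-0.05,0],"dr":[0,0,0]},{"dp":[0,-0.05,0],"dr":[0,0,0]},{"dp":[0,-0.05,0],"dr":[0,0,0]},{"dp":[0,-0.05,0],"dr":[0,0,0]},{"dp":[0,-0.05,0],"dr":[0,0,0]},{"dp":[0,-0.05,0],"dr":[0,0,0]}]'

```text
clock: 9.15
position: [0.5802, 0.0556, 0.1004]
orientation: [0.724, 0.64, -0.17, -0.192]
ft_force: [0.8, 0.0, -0.5]
gripper_width: 0.468
grasp_force: 0.0
```

```bash
python3 - <<'E'
from h import *
go(*pose(*(C0+N*.028),-7.3,30))
im,d,P=cloud("side")
cv2.imwrite("pics/grasp.png",cv2.resize(im[180:300,260:380],(480,480),interpolation=2)[:,:,::-1])
E
```

```text
pos [0.5802 0.0556 0.1004] dp [-0.    -0.004  0.011] dr [0.002 0.002 0.002]
j [-0.14  0.71  0.    1.54 -0.13  1.4  -0.2 ] t 9.15 f [ 0.8  0.  -0.5]
```

View pics/grasp.png

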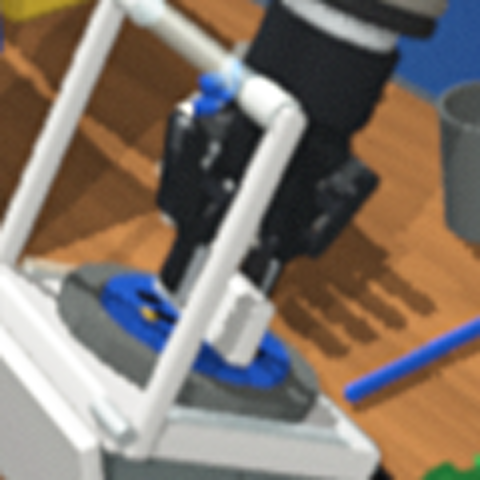

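The fingers straddle the fin at (240,310), one at (180,275) and the other at (265,270). The knuckles are below the lamp and nothing is touching. Now I'll close.

send_rows --steps '[{"dp":[0,0,0],"dr":[0,0,0]},{"dp":[0,0,0],"dr":[0,0,0]},{"dp":[0,0,0],"dr":[0,0,0]},{"dp":[0,0,0],"dr":[0,0,0]},{"dp":[0,0,0],"dr":[0,0,0]},{"dp":[0,0,0],"dr":[0,0,0]},{"dp":[0,0,0],"dr":[0,0,0]},{"dp":[0,0,0],"dr":[0,0,0]}]' --fingers -1 --force 70

```text
clock: 10.0
position: [0.5806, 0.0556, 0.1007]
orientation: [0.725, 0.64, -0.17, -0.192]
ft_force: [4.9, -0.9, 2.3]
gripper_width: 0.173
grasp_force: 69.0
```

send_rows --steps '[{"dp":[0,0.005,-0.01],"dr":[0,0,0]},{"dp":[0,0.005,-0.03],"dr":[0,0,0]},{"dp":[0,0.005,-0.05],"dr":[0,0,0]},{"dp":[0,0.005,-0.07],"dr":[0,0,0]},{"dp":[0,0.005,-0.09],"dr":[0,0,0]},{"dp":[0,0.005,-0.11],"dr":[0,0,0]},{"dp":[0,0.005,-0.13],"dr":[0,0,0]},{"dp":[0,0.005,-0.14],"dr":[0,0,0]}]'

```text
clock: 10.8
position: [0.5914, 0.0543, 0.1187]
orientation: [0.724, 0.64, -0.17, -0.192]
ft_force: [-1.0, -0.1, -2.7]
gripper_width: 0.172
grasp_force: 68.2
```

send_rows --steps '[{"dp":[0,0.02,-0.01],"dr":[0,0,0]},{"dp":[0,0.05,-0.03],"dr":[0,0,0]},{"dp":[0,0.05,-0.08],"dr":[0,0,0]},{"dp":[0,0.05,-0.15],"dr":[0,0,0]},{"dp":[0,0.05,-0.25],"dr":[0,0,0]},{"dp":[0,0.05,-0.35],"dr":[0,0,0]},{"dp":[0,0.05,-0.45],"dr":[0,0,0]},{"dp":[0,0.05,-0.55],"dr":[0,0,0]}]'

```text
clock: 11.6
position: [0.6389, 0.0483, 0.1876]
orientation: [0.725, 0.64, -0.17, -0.192]
ft_force: [0.9, -0.0, -3.0]
gripper_width: 0.173
grasp_force: 68.3
```

send_rows --steps '[{"dp":[0,0.05,-0.1],"dr":[0,0,0]},{"dp":[0,0.1,-0.2],"dr":[0,0,0]},{"dp":[0,0.1,-0.3],"dr":[0,0,0]},{"dp":[0,0.15,-0.4],"dr":[0,0,0]},{"dp":[0,0.2,-0.5],"dr":[0,0,0]},{"dp":[0,0.25,-0.6],"dr":[0,0,0]},{"dp":[0,0.25,-0.7],"dr":[0,0,0]},{"dp":[0,0.25,-0.7],"dr":[0,0,0]}]'

```text
clock: 12.4
position: [0.7235, 0.0378, 0.2605]
orientation: [0.725, 0.64, -0.169, -0.192]
ft_force: [0.4, 0.0, -3.6]
gripper_width: 0.174
grasp_force: 68.7
```

```bash
python3 - <<'E'
from h import *
go(*pose(.62,-.331,.25,23.5,0))
E
```

```text
pos [0.7235 0.0378 0.2605] dp [-2.525 -0.295  0.25 ] dr [-0.321 -0.088 -0.333]
j [-0.11  0.82  0.04  0.97 -0.13  1.86 -0.2 ] t 12.4 f [ 0.4  0.  -3.6]
```

send_rows --steps '[{"dp":[-0.05,0,0],"dr":[-0.02,-0.005,-0.02]},{"dp":[-0.15,0,0],"dr":[-0.04,-0.01,-0.04]},{"dp":[-0.3,0,0],"dr":[-0.06,-0.015,-0.06]},{"dp":[-0.45,0,0],"dr":[-0.08,-0.02,-0.08]},{"dp":[-0.6,0,0],"dr":[-0.1,-0.03,-0.1]},{"dp":[-0.75,0,0],"dr":[-0.12,-0.035,-0.12]},{"dp":[-0.9,0,0],"dr":[-0.14,-0.04,-0.14]},{"dp":[-1,0,0],"dr":[-0.15,-0.045,-0.15]}]'

```text
clock: 13.2
position: [0.7028, -0.1129, 0.2594]
orientation: [0.656, 0.742, -0.096, -0.101]
ft_force: [0.3, -0.3, -2.7]
gripper_width: 0.179
grasp_force: 68.7
```

```bash
python3 - <<'E'
from h import *
go(*pose(.62,-.331,.25,23.5,0))
E
```

```text
pos [ 0.7028 -0.1129  0.2594] dp [-1.379 -0.686  0.225] dr [-0.174 -0.041 -0.181]
j [0.04 0.64 0.03 1.23 0.01 1.55 0.19] t 13.2 f [ 0.3 -0.3 -2.7]
```

send_rows --steps '[{"dp":[-0.1,-0.05,0],"dr":[-0.02,-0.005,-0.02]},{"dp":[-0.25,-0.1,0],"dr":[-0.05,-0.01,-0.05]},{"dp":[-0.4,-0.15,0],"dr":[-0.07,-0.02,-0.08]},{"dp":[-0.55,-0.2,0],"dr":[-0.1,-0.02,-0.11]},{"dp":[-0.7,-0.3,0.05],"dr":[-0.12,-0.03,-0.13]},{"dp":[-0.85,-0.4,0.1],"dr":[-0.14,-0.03,-0.15]},{"dp":[-0.95,-0.45,0.12],"dr":[-0.16,-0.04,-0.17]},{"dp":[-1,-0.5,0.15],"dr":[-0.174,-0.041,-0.181]}]'

```text
clock: 14.0
position: [0.6424, -0.2707, 0.2542]
orientation: [0.549, 0.836, 0.0, -0.0]
ft_force: [-0.3, -0.4, -3.3]
gripper_width: 0.175
grasp_force: 68.7
```

```bash
python3 - <<'E'
from h import *
go(*pose(.62,-.331,.25,23.5,0))
for n in("top","side"):
    im,d,P=cloud(n); np.savez(n+"1.npz",im=im,d=d,P=P)
a=np.load("top1.npz")["im"];b=np.load("side1.npz")["im"]
cv2.imwrite("pics/carry.png",np.hstack([cv2.resize(a[150:350,380:580],(400,400)),cv2.resize(b[200:480,300:580],(400,400))])[:,:,::-1])
E
```

```text
pos [ 0.6424 -0.2707  0.2542] dp [-0.309 -0.297  0.028] dr [ 0.    -0.    -0.001]
j [ 0.32  0.45 -0.02  1.52  0.01  1.18  0.71] t 14.0 f [-0.3 -0.4 -3.3]
```

View pics/carry.png

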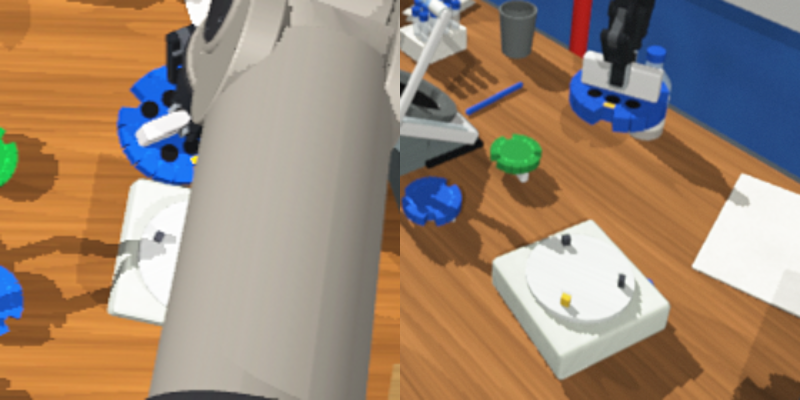

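The carrier is held level: in the side crop at (620,100) the fin is in the gripper and the yellow mark is at (608,105). Next I'll measure its offset in the grip and the camera bias.

```bash
cat >> h.py <<'E'
def carrier(im,d,P,s):
    im=im.astype(int); r,g,b=im[...,0],im[...,1],im[...,2]; p=s["position"]; Rt=R.from_quat(s["orientation"])
    near=(d>0)&(np.linalg.norm(P[...,:2]-p[:2],axis=-1)<.085)&(abs(P[...,2]-p[2])<.05)
    bl=near&(b>110)&(r<90)&(b-r>60)
    zt=np.percentile(P[bl][:,2],80); T=bl&(abs(P[...,2]-zt)<.004)
    L=Rt.inv().apply(P[T]-p)
    wf=near&(im.min(-1)>110)&(P[...,2]>zt+.012)
    F=Rt.inv().apply(P[wf]-p)
    return zt,L,F
E
python3 - <<'E'
from h import *
from scipy.optimize import least_squares
s=sensors.read_state()
for n in("top","side"):
    q=np.load(n+"1.npz"); zt,L,F=carrier(q["im"],q["d"],q["P"],s)
    print(n,"ztop",zt,"below tcp",s["position"][2]-zt,len(L),"x",np.percentile(L[:,0],[0.5,99.5]).round(4),"y",np.percentile(L[:,1],[.5,99.5]).round(4))
    # outer edge points by angle -> fit radius 55 circle
    c=L[:,:2].mean(0)
    for _ in range(6):
        a=np.degrees(np.arctan2(*(L[:,:2]-c).T[::-1])); rr=np.linalg.norm(L[:,:2]-c,axis=1)
        E=np.array([L[a//6==k][np.argmax(rr[a//6==k]),:2] for k in np.unique(a//6)])
        f=least_squares(lambda q:np.linalg.norm(E-q,axis=1)-.0545,c,loss="soft_l1",f_scale=.001); c=f.x
    print(" circle",c.round(4),"ang cover",len(E))
    # slope fit level
    print(" fin x",len(F),np.percentile(F[:,0],[1,99]).round(4),"y",np.percentile(F[:,1],[1,99]).round(4))
    A=np.c_[L[:,:2],np.ones(len(L))]; print(" tilt deg",np.degrees(np.linalg.lstsq(A,L[:,2],rcond=None)[0][:2]).round(1))
# stud-based mixer fits
for n,S in(("top",[[.4943,-.3484],[.5637,-.3681],[.5579,-.287]]),("side",[[.4932,-.3524],[.5619,-.3725],[.5567,-.2911]])):
    S=np.array(S); ang=np.radians([0,100,220])
    f=least_squares(lambda q:(q[:2]+.047*np.c_[np.cos(q[2]+ang),np.sin(q[2]+ang)]-S).ravel(),[.537,-.33,-2.7]); print(n,f.x[:2].round(4),np.degrees(f.x[2]).round(2),(f.fun*1000).round(1))
E
```

```text
top ztop 0.24560550914751272 below tcp 0.008558322844977817 764 x [-0.0064  0.0557] y [-0.0491  0.0556]
 circle [0.0019 0.0016] ang cover 34
 fin x 272 [0.0054 0.0459] y [-0.0114  0.0145]
 tilt deg [ 0.4 -0. ]
side ztop 0.24492593044727592 below tcp 0.009237901545214616 835 x [-0.0557  0.0519] y [-0.0552  0.0296]
 circle [-0.0023 -0.0031] ang cover 39
 fin x 730 [-0.0454  0.0409] y [-0.0163  0.0048]
 tilt deg [ 0.3 -0.4]
top [ 0.5373 -0.3292] -155.93 [ 0.1  0.  -0.1 -0.1 -0.   0. ]
side [ 0.536  -0.3334] -156.2 [-0.2  0.1  0.2  0.1  0.  -0.1]
```

```bash
python3 - <<'E'
from h import *
go(*pose(.5372,-.3308,.125,24,0))
E
```

```text
pos [ 0.6415 -0.2713  0.2542] dp [-0.091 -0.795  0.862] dr [-0.001 -0.001 -0.008]
j [ 0.32  0.45 -0.02  1.52  0.01  1.18  0.71] t 14.1 f [-0.5 -0.7 -2.1]
```

send_rows --steps '[{"dp":[-0.01,-0.1,0.03],"dr":[0,0,0]},{"dp":[-0.03,-0.25,0.1],"dr":[0,0,0]},{"dp":[-0.05,-0.4,0.2],"dr":[0,0,0]},{"dp":[-0.07,-0.55,0.35],"dr":[0,0,-0.01]},{"dp":[-0.09,-0.7,0.5],"dr":[0,0,-0.01]},{"dp":[-0.09,-0.795,0.65],"dr":[0,0,-0.01]},{"dp":[-0.09,-0.795,0.78],"dr":[0,0,-0.01]},{"dp":[-0.09,-0.795,0.86],"dr":[0,0,-0.01]}]'

```text
clock: 14.9
position: [0.5387, -0.3281, 0.1236]
orientation: [0.542, 0.84, 0.0, -0.002]
ft_force: [1.5, 0.4, -3.3]
gripper_width: 0.172
grasp_force: 68.9
```

```bash
python3 - <<'E'
from h import *
from scipy.optimize import least_squares
go(*pose(.5372,-.3308,.1,24,0))
s=sensors.read_state()
im,d,P=cloud("side"); zt,L,F=carrier(im,d,P,s)
print(zt,s["position"][2]-zt,"fin x",np.percentile(F[:,0],[1,99]).round(4))
t=F[F[:,2]<np.percentile(F[:,2],30)]
print("fin dir deg from tool x",np.degrees(np.arctan2(*cv2.fitLine(F[:,:2].astype(np.float32),cv2.DIST_HUBER,0,.001,.001).ravel()[1::-1])))
c=L[:,:2].mean(0)
for _ in range(6):
    a=np.degrees(np.arctan2(*(L[:,:2]-c).T[::-1])); rr=np.linalg.norm(L[:,:2]-c,axis=1)
    E=np.array([L[a//6==k][np.argmax(rr[a//6==k]),:2] for k in np.unique(a//6)])
    c=least_squares(lambda q:np.linalg.norm(E-q,axis=1)-.0545,c,loss="soft_l1",f_scale=.001).x
w=R.from_quat(s["orientation"]).apply([*c,0])+s["position"]; print("circle tool",c.round(4),"world",w.round(4),"mixer side .536 -.3334")
E
```

```text
pos [ 0.5387 -0.3281  0.1236] dp [-0.013 -0.016  0.157] dr [-0.001 -0.002  0.004]
j [ 0.46  0.47 -0.01  1.8   0.01  0.88  0.86] t 14.9 f [ 1.5  0.4 -3.3]
0.1149461616458948 0.008617895622397925 fin x [-0.0446  0.042 ]
fin dir deg from tool x -0.9928662
circle tool [-0.001  -0.0022] world [ 0.5371 -0.3299  0.1236] mixer side .536 -.3334
```

send_rows --steps '[{"dp":[-0.015,-0.016,0.02],"dr":[0,0,0.003]},{"dp":[-0.015,-0.016,0.04],"dr":[0,0,0.003]},{"dp":[-0.015,-0.016,0.06],"dr":[0,0,0.003]},{"dp":[-0.015,-0.016,0.08],"dr":[0,0,0.003]},{"dp":[-0.015,-0.016,0.1],"dr":[0,0,0.003]},{"dp":[-0.015,-0.016,0.12],"dr":[0,0,0.003]},{"dp":[-0.015,-0.016,0.13],"dr":[0,0,0.003]},{"dp":[-0.015,-0.016,0.13],"dr":[0,0,0.003]}]'

```text
clock: 15.75
position: [0.5384, -0.3317, 0.1054]
orientation: [0.544, 0.839, 0.0, -0.001]
ft_force: [-0.5, -0.7, -2.9]
gripper_width: 0.174
grasp_force: 68.9
```

```bash
python3 - <<'E'
from h import *
go(*pose(.5372,-.3308,.0885,24,0))
E
```

```text
pos [ 0.5384 -0.3317  0.1054] dp [ 0.009 -0.005  0.113] dr [-0.    -0.001  0.001]
j [ 0.46  0.49 -0.01  1.81  0.01  0.85  0.87] t 15.75 f [-0.5 -0.7 -2.9]
```

send_rows --steps '[{"dp":[0.005,-0.005,0.01],"dr":[0,0,0]},{"dp":[0.009,-0.005,0.02],"dr":[0,0,0]},{"dp":[0.009,-0.005,0.03],"dr":[0,0,0]},{"dp":[0.009,-0.005,0.04],"dr":[0,0,0]},{"dp":[0.009,-0.005,0.05],"dr":[0,0,0]},{"dp":[0.009,-0.005,0.06],"dr":[0,0,0]},{"dp":[0.009,-0.005,0.07],"dr":[0,0,0]},{"dp":[0.009,-0.005,0.07],"dr":[0,0,0]}]'

```text
clock: 16.55
position: [0.5371, -0.3308, 0.0949]
orientation: [0.544, 0.839, 0.0, -0.001]
ft_force: [0.0, 1.0, -3.3]
gripper_width: 0.171
grasp_force: 68.9
```

```bash
python3 - <<'E'
from h import *
go(*pose(.5372,-.3308,.0885,24,0))
E
```

```text
pos [ 0.5371 -0.3308  0.0949] dp [-0.001  0.     0.042] dr [-0.001 -0.001  0.001]
j [ 0.46  0.5  -0.01  1.82  0.01  0.83  0.86] t 16.55 f [ 0.   1.  -3.3]
```

The underside is now at about z 0.066, below the stud tops with no contact force, so the notches have found the studs. Now lowering to the seat.

send_rows --steps '[{"dp":[0,0,0.008],"dr":[0,0,0]},{"dp":[0,0,0.016],"dr":[0,0,0]},{"dp":[0,0,0.024],"dr":[0,0,0]},{"dp":[0,0,0.03],"dr":[0,0,0]},{"dp":[0,0,0.035],"dr":[0,0,0]},{"dp":[0,0,0.04],"dr":[0,0,0]},{"dp":[0,0,0.042],"dr":[0,0,0]},{"dp":[0,0,0.042],"dr":[0,0,0]}]'

```text
clock: 17.35
position: [0.5373, -0.331, 0.0892]
orientation: [0.544, 0.839, 0.0, -0.001]
ft_force: [-2.0, -0.8, 4.0]
gripper_width: 0.178
grasp_force: 69.9
```

send_rows --steps '[{"dp":[0,0,0],"dr":[0,0,0]},{"dp":[0,0,0],"dr":[0,0,0]},{"dp":[0,0,0],"dr":[0,0,0]},{"dp":[0,0,0],"dr":[0,0,0]},{"dp":[0,0,0],"dr":[0,0,0]},{"dp":[0,0,0],"dr":[0,0,0]},{"dp":[0,0,-0.05],"dr":[0,0,0]},{"dp":[0,0,-0.1],"dr":[0,0,0]}]' --fingers 0.1

```text
clock: 18.15
position: [0.5372, -0.3308, 0.1044]
orientation: [0.544, 0.839, 0.0, -0.001]
ft_force: [0.6, 0.2, -0.3]
gripper_width: 0.549
grasp_force: 0.0
```

send_rows --steps '[{"dp":[0,0,-0.1],"dr":[0,0,0]},{"dp":[0,0,-0.2],"dr":[0,0,0]},{"dp":[0,0,-0.3],"dr":[0,0,0]},{"dp":[0,0,-0.45],"dr":[0,0,0]},{"dp":[0,0,-0.6],"dr":[0,0,0]},{"dp":[0,0,-0.75],"dr":[0,0,0]},{"dp":[0,0,-0.9],"dr":[0,0,0]},{"dp":[0,0,-0.9],"dr":[0,0,0]}]'

```text
clock: 18.95
position: [0.5387, -0.3317, 0.2434]
orientation: [0.544, 0.839, 0.001, 0.002]
ft_force: [0.2, -0.4, -0.1]
gripper_width: 0.55
grasp_force: 0.0
```

```bash
python3 - <<'E'
from h import *
s=sensors.read_state(); print(s["position"],s["ft_force"])
im,d,P=cloud("side"); s["position"]=np.array([.537,-.333,.0885]); zt,L,F=carrier(im,d,P,s)
A=np.c_[L[:,:2],np.ones(len(L))]; print("ztop",zt,"tilt",np.degrees(np.linalg.lstsq(A,L[:,2],rcond=None)[0][:2]))
cv2.imwrite("pics/end.png",im[:,:,::-1])
E
```

```text
[ 0.53871049 -0.33173775  0.24337321] [ 0.15738669 -0.35340117 -0.11073176]
ztop 0.08054342358139052 tilt [-0.20245687  0.12376359]
```

View pics/end.png

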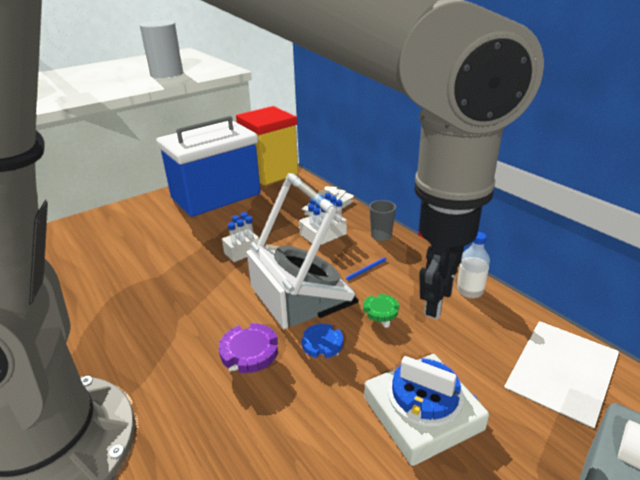

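The carrier sits on the turntable at (427,388). Its top is at 80.5 mm against 80 mm nominal, level to 0.2°, with the yellow stud in the yellow notch at (417,407). The gripper is clear above it, and the racks and pen are unmoved.

```bash
python3 -c "
from station import workorder; print(workorder.sign_off())"
```

```text
the job is handed in; nothing more can be done
None
```

The carrier is fully home and level on the turntable, with the yellow stud in its yellow notch and the gripper clear; the job was handed in at about 19 s, and the only incident was a brief 26 N brush against the lamp on the first approach (under the 40 N limit).

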